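Take a cleaned bush out of its holder with tongs

TASK

The bush in the holder has been cleaned for gauging, so the gripper itself must never touch it. Turn the holder's quarter-turn keeper clockwise (seen from above) to its open stop, so that it no longer covers the bush, and leave it open; then pick the sprung tongs off their rest, squeeze them shut on the bush and lift it out. Finish while holding the bush still in the tongs, clear of everything and at least 12 cm above the bench, and leave the other things on the bench where they are.

Things in the scene. Friction and masses are not known exactly. Their poses are not given: they have to be found in the camera images.
- holder: Fixed steel plate on the bench, 20 mm high. Origin on the bench under the centre of the bush's seat; +x to the keeper's hub, z up. Plate spans x -35..75, y -38..38 mm. The seat is a round pocket 6 mm deep (floor 14 mm above the bench), 1.5 mm of play round the bush. The hub is a post of 12 mm radius at x 45 mm.
- keeper (a joint): Keeper's angle, rad: 0 = closed stop (its 54 mm finger along the holder's -x, 3.5 mm over the bush), 1.571 = open stop (finger along +y, seat free); grows clockwise from above. Friction 0.08 N m, no spring. The keeper is an aluminium L, 52 to 60 mm above the bench; its lever, 55 mm, is square to the finger: along the holder's +y when closed, +x when open.
- keeper_pin (a point): Handle of the keeper: upright round steel pin, 12 mm diameter, at the end of the lever, 60 to 96 mm above the bench, 55 mm from the hub's axis. The point lies on the pin's axis 81.5 mm above the bench. Pinch its upper part and carry it round the hub, or push it.
- keeper_hinge (a point): Point on the keeper's vertical hub axis at the height of keeper_pin; x 45 mm, y 0 in the holder's frame.
- bush: Plain cylindrical bush, 26 mm diameter, 34 mm high, about 0.09 kg, standing in the holder's seat; origin at the centre of its underside, 14 mm above the bench at the start. Touched by the tongs only. The wider bushes on the bench are not meant.
- bush_center (a point): Centre of that bush, half-way up: 31 mm above the bench at the start, 11 mm above the plate's top.
- rest: Fixed rest that carries the tongs 26 mm above the bench on two cross bars 12 mm thick at x -45 and +60 mm, with lips up to 35 mm above the bench at the bar ends (to y +-28 and +-43 mm); a base strip 30 mm wide, 6 mm high joins them. Origin on the bench under the tongs' grip place; axes as the tongs' at the start.
- tongs: Sprung steel tongs, 0.12 kg, 190 mm long, lying flat on the rest: pivot and +y arm. Origin half-way between the two grip pads, 35 mm above the bench at the start; +x to the jaws, z up. Pivot at x -70 mm, jaw centres at x 100 mm. Arms and jaws 18 mm high, pads 24 mm high, x -20..20 mm. Jaws: shallow V's 25 mm long. Both arms close alike about the middle of a grip.
- tongs_grip (a point): Where to grip the tongs: middle between the pads, half-way up, axes as the tongs; fingers close along y. Over the pads 54 mm at rest (jaws 62 mm apart). Each mm less there brings the jaws 2.4 mm nearer; they meet the bush at about 38 mm. The spring pushes the pads apart with 4 to 6 N, so pads pressed a few mm (to 50) carry the tongs with the jaws still open for the bush.
- tongs_arm: The other (-y) arm of the tongs, turning on the pivot; origin at the pivot. With nothing between them the jaws stop about 20 mm apart.
- ring: Bystander: ring gauge, 68 mm wide, 20 mm high, lying on the bench. Leave it.
- plain_bush: Bystander: flanged bush, 42 mm wide, 22 mm high, standing on the bench. Leave it.
- brush: Bystander: flat brush, 169 mm long, 13 mm high, lying on the bench. Leave it.
- gauge: Bystander: plug gauge, 99 mm long, 19 mm thick, lying on the bench. Leave it.
- pen: Bystander: marker pen, 131 mm long, 18 mm thick, lying on the bench. Leave it.

How it is judged:
On the way, in this order (a step that is already met when the one before it is completed fails the run):
1. the keeper is turned to its open stop (over 1.4 rad) while the bush stands in its seat (value of joint keeper above 1.4 rad and distance of bush_center from where it was at the start of the episode below 0.01 m), for 0.2 s.
2. the bush is gripped by both jaws of the tongs and lifted out of its seat (contact force between each of tongs_arm, tongs and bush above 1 N and contact force between the fingers and tongs above 2 N and contact force between holder and bush below 0.1 N and height (world z) of bush_center above 0.06 m), for 0.2 s.
At the end, for the whole second after the job is handed in: The bush is held still (under 0.04 m/s) with its centre more than 0.115 m above the bench, gripped between the jaws of the tongs (over 1 N from the moving arm), the tongs gripped by the fingers (over 2 N) and clear of the holder and the rest, and the keeper is still open (over 1.3 rad) (contact force between each of tongs_arm, tongs and bush above 1 N and contact force between the fingers and tongs above 2 N and contact force between holder and bush below 0.1 N and height (world z) of bush_center above 0.115 m and linear speed of bush below 0.04 m/s and value of joint keeper above 1.3 rad and contact force between each of holder, rest and tongs below 0.3 N); the arm keeps its last pose, push and grip.
It fails at once if the gripper or arm touches the bush (contact force between any of the fingers, the arm and bush above 0.3 N).
It fails at once if another thing on the bench is moved by more than 25 mm (distance of any of ring, plain_bush, brush, gauge, pen from where it was at the start of the episode above 0.025 m).
It also fails if it takes over 50 s, if anything falls off the work surface, if the arm or the gripper's body presses on something with over 40 N, if the wrist force passes 120 N, or if a joint passes its speed limit or range.

ROBOT

A 7-joint arm with a two-finger parallel gripper is mounted at the origin on a cart in front of the work surface, level with it; the furniture and walls round the work are solid. World frame = base frame: x ahead of the robot, y to its left, z up, the work surface at z = 0. Lengths are in m, angles in rad, forces in N, time in s.
With the tool pointing down it reaches from about 0.4 to 0.85 m from the base axis. Payload 10.4 kg.
Tool frame: the origin (TCP) lies between the finger pads; the fingertips stand ahead of it and the grasp point (between the pads) lies 5 mm behind it (manip.tip_extent is the z of the fingertips in the tool frame, in m); z points along the fingers, y is the line along which they close (so a half turn about z gives the same grasp; the last joint's range is limited). The gripper opens to 85 mm and grips with 20 to 120 N. Pads are 22 mm wide; open, the fingers measure 114 mm over their backs; the gripper's body (76 mm by 85 mm) begins 54 mm behind the grasp point. The pads swing forward as they close: fully open they stand 13 mm farther back than shut.
Start: joints at [1.297, 0.332, -0.065, 1.46, 0.022, 1.35, -0.088], TCP at [0.155, -0.605, 0.245] pointing down, gripper open.
Joint ranges: [-2.6, 2.6], [-0.5, 2.12], [-1.47, 1.34], [0.16, 2.42], [-1.27, 4.41], [0.06, 2.06], [-2.6, 2.6]. Speed limits (rad/s): [2.22, 2.22, 2.79, 2.79, 3.14, 3.14, 3.14].

INTERFACE

Orientations are given as a unit quaternion [x, y, z, w].
In Python, from workcell import status, viewer, manip gives the robot as it stands.
- The arm moves only by the tool play_rows, never from a script. Its argument "plan" is one flat list of numbers, 7 for each row, row after row: the turn, a rotation vector about the tool's x, y, z in degrees, then the shift along the tool's x, y, z in m, then the opening, from 0 (shut) to 1 (fully open). In form: [ax, ay, az, dx, dy, dz, grip, ax, ay, az, dx, dy, dz, grip, ...]. A call has 1 to 20 rows; each row is the pose to reach, as a shift and turn from the pose commanded when the call began, along the tool's axes at that moment; what a row does not reach only later rows make up. A row lasts 1/8 s, in which the tool goes at most 62.5 mm and 10.7 degrees, less where a joint would pass 70% of its speed; a pose out of reach is approached as far as the arm can. A call with a gripper value outside its range is refused whole. The fingers move at their own pace and stop on an object; "squeeze" is the grip in N (left out, the last holds). Time passes only in rows, so rows that repeat a pose let the fingers close. It gives the time, the measured TCP pose, the force, the opening and the grip force at its end, in the units of the state.
- status.get_obs(): the state, without advancing time (a new reading comes with each control period).
- viewer.camera(name): name is "scene" or "top"; returns the picture (420x560x3 uint8, red, green, blue); there is no depth.
- viewer.camera_model(name): a dict with "fx", "fy", "cx", "cy" (pixels), "D" ([k1, k2, p1, p2, k3] as OpenCV has them; the pictures are not rectified), "R" (3x3) and "t" (3): a world point X has camera coordinates R X + t. Camera axes: x right, y down, z forward; pixel columns grow to the right and rows downward; lengths in m; the calibration is good to about 2 mm. A picture is of the moment at which its call begins. camera_model takes no time and is no camera call.
- manip.hand_in(): hands the job in; it is judged then, once.
The state is a dict: "clock": time; "joint_pos": joint angles; "joint_velocities": joint speeds; "tau": joint torques, N m; "position": TCP position; "ee_rot": TCP orientation; "ft_force": force on the tool from outside, world axes, zero at the start; "torque": the same for the moment, N m; "grip_width": opening from 0.0 (shut) to 1.0 (fully open); "grasp_force": force on a finger pad.
Only numpy, scipy, OpenCV 4.12 (cv2) and the standard library are available. Lean on these libraries where they do the work, as an engineer would, in place of code of your own. Each camera call takes 0.05 s, during which the arm holds its last target. There are 200 camera calls.

## Working session

There is one attempt and no reset: what is moved stays moved. The work goes in short steps, Python scripts to look and compute and a tool call to move; the robot and the scene stay as the last step left them, time stands still between calls to the robot, and variables do not carry over. Pictures are saved under pics/ and viewed, at most 10 in all, crops included, and the job is handed in when it is done.

Besides the shell and the picture viewer there is one more tool, called as name(argument=value, ...), one argument or row to a line, values as JSON. play_rows: Moves the arm, as the interface text tells. Its arguments: {"type":"object","properties":{"plan":{"type":"array","items":{"type":"number"}},"squeeze":{"type":"number"}},"required":["plan"]}

```bash
mkdir -p pics; ls; python3 - <<'E'
from workcell import status, viewer, manip
import cv2
for n in("scene","top"):
    im=viewer.camera(n); cv2.imwrite(f"pics/{n}0.png",im[:,:,::-1]); m=viewer.camera_model(n); print(n,m)
o=status.get_obs(); print(o); print(manip.tip_extent)
E
```

```text
pics
scene {'fx': 426.13241438763646, 'fy': 426.13241438763646, 'cx': 282.09260803965356, 'cy': 217.13963060854243, 'D': array([-0.02596673,  0.        ,  0.        ,  0.        ,  0.        ]), 'R': array([[-0.6515628 , -0.75849228, -0.01246512],
       [-0.42104943,  0.37526217, -0.82576975],
       [ 0.63101767, -0.53279242, -0.56386961]]), 't': array([0.23913259, 0.3310941 , 0.9404062 ])}
top {'fx': 493.61752265285776, 'fy': 493.61752265285776, 'cx': 271.07443463033826, 'cy': 209.33340262179746, 'D': array([0.00847447, 0.        , 0.        , 0.        , 0.        ]), 'R': array([[ 0.01449979, -0.99977292, -0.01561643],
       [-0.98632082, -0.01173648, -0.16441864],
       [ 0.16419802,  0.01778684, -0.98626702]]), 't': array([-0.14081283,  0.51007917,  1.29634581])}
{'clock': 0.1, 'joint_pos': array([ 1.29742616,  0.33282753, -0.06468303,  1.46086886,  0.02162219,
        1.34988572, -0.08852199]), 'joint_velocities': array([-4.63187442e-05, -2.56056345e-04,  1.01375149e-03, -2.33479819e-03,
        2.52958832e-03, -9.06835906e-04,  2.39546621e-05]), 'tau': array([ 6.83282760e-04, -6.26746988e+01,  4.86849924e-02, -3.92432141e+01,
        1.63754466e-02,  6.82978687e-03,  3.19581886e-05]), 'position': array([ 0.15499608, -0.60514759,  0.24457816]), 'ee_rot': array([ 9.92150233e-01,  1.25049980e-01, -1.22909561e-04, -6.34964981e-04]), 'ft_force': array([ 0.44093993,  0.87946691, -0.83813977]), 'torque': array([-0.01709911,  0.00279423,  0.06488161]), 'grasp_force': 0.0, 'grip_width': 0.9984243086030514}
0.014
```

View pics/scene0.png

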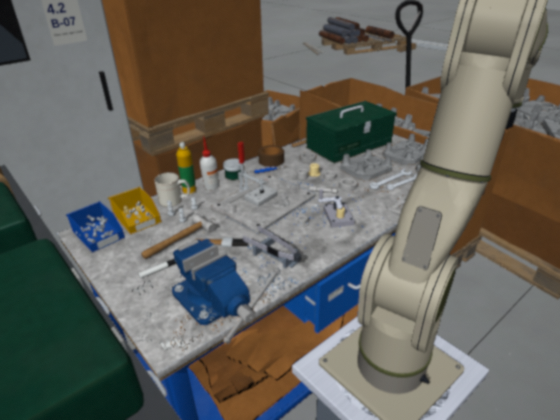

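View pics/top0.png

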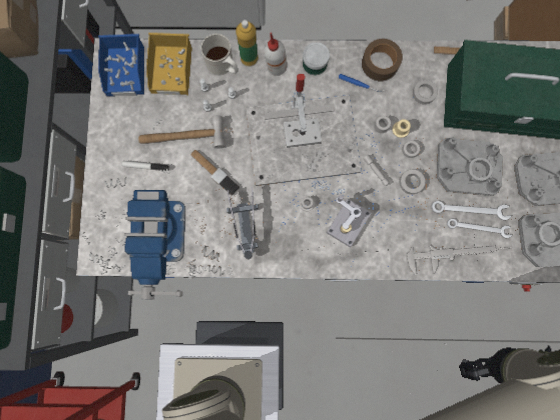

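The top view shows the holder near (350,220), with the bush's yellow top at about (347,229), and the tongs on their rest near (245,225). I'll enlarge both regions.

```bash
python3 - <<'E'
import cv2,numpy as np
t=cv2.imread("pics/top0.png"); s=cv2.imread("pics/scene0.png")
cv2.imwrite("pics/c1.png",np.hstack([cv2.resize(t[185:265,210:280],None,fx=5.6,fy=5.6,interpolation=cv2.INTER_CUBIC),cv2.resize(t[185:265,320:390],None,fx=5.6,fy=5.6,interpolation=cv2.INTER_CUBIC)]))
cv2.imwrite("pics/c2.png",cv2.resize(s[175:275,205:365],None,fx=5,fy=5,interpolation=cv2.INTER_CUBIC))
E
```

```text
(no output)
```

View pics/c1.png

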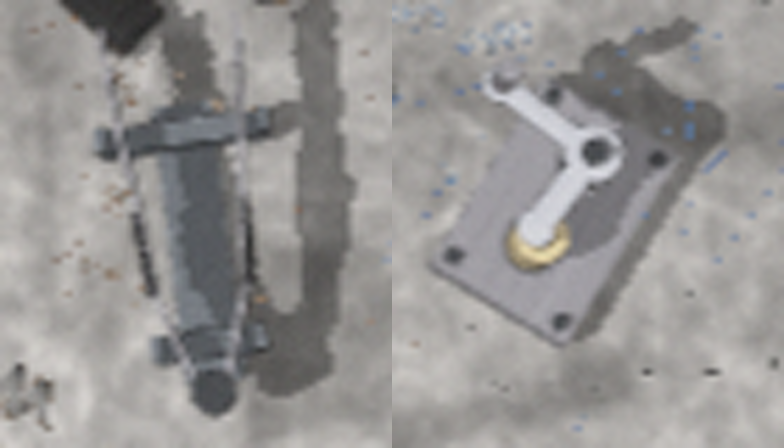

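View pics/c2.png

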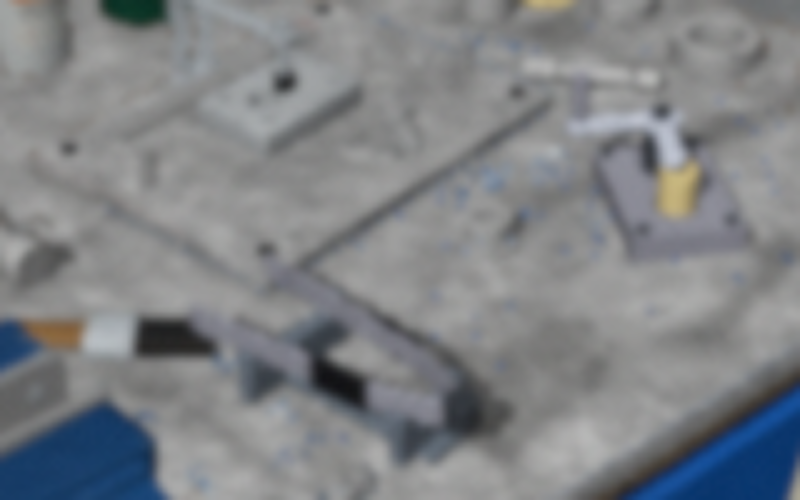

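The crops show, in full-image top pixels:
- pivot at about (248.0,254.6)
- black pads at about (235.5,230) and (254.8,229)
- keeper hub at (356.6,211.8)
- pin at (339.8,200)
- bush at (346,228.7), with the finger over it

The brush bristles lie close to the left jaw. Next I'll measure these with masks.

```bash
cat >h.py <<'E'
import cv2,numpy as np
from workcell import status,viewer,manip
from scipy.spatial.transform import Rotation as Ro
M={n:viewer.camera_model(n) for n in("top","scene")}
def ray(n,p):
    m=M[n];K=np.array([[m["fx"],0,m["cx"]],[0,m["fy"],m["cy"]],[0,0,1]])
    u=cv2.undistortPoints(np.array(p,float).reshape(-1,1,2),K,m["D"]).reshape(-1,2)
    d=np.c_[u,np.ones(len(u))]@m["R"]; return -m["R"].T@m["t"],d
def cast(n,p,z):
    c,d=ray(n,p); return c+d*((z-c[2])/d[:,2])[:,None]
def proj(n,X):
    m=M[n];K=np.array([[m["fx"],0,m["cx"]],[0,m["fy"],m["cy"]],[0,0,1]])
    return cv2.projectPoints(np.array(X,float).reshape(-1,1,3),cv2.Rodrigues(m["R"])[0],m["t"],K,m["D"])[0].reshape(-1,2)
def blobs(im,mask,roi,amin=4):
    x0,y0,x1,y1=roi; mm=np.zeros_like(mask); mm[y0:y1,x0:x1]=mask[y0:y1,x0:x1]
    n,l,s,c=cv2.connectedComponentsWithStats(mm.astype(np.uint8)); return [(s[i],c[i],l==i) for i in range(1,n) if s[i][4]>=amin]
E
python3 - <<'E'
from h import *
np.set_printoptions(precision=4,suppress=True)
t=cv2.imread("pics/top0.png"); s=cv2.imread("pics/scene0.png")
for n,im,roi in(("top",t,(210,185,280,265)),("scene",s,(205,175,365,275))):
    v=im.max(2)
    print(n,"dark")
    for b in blobs(im,v<45,roi): print(b[0],b[1])
h=cv2.cvtColor(t,cv2.COLOR_BGR2HSV)
for n,im,roi in(("top",t,(320,185,390,265)),("scene",s,(320,190,365,235))):
    b,g,r=[im[:,:,i].astype(int) for i in range(3)]
    print(n,"yellow"); 
    for q in blobs(im,(r-b>45),roi): print(q[0],q[1])
    print(n,"dark")
    for q in blobs(im,im.max(2)<80,roi,2): print(q[0],q[1])
    print("bright bluish")
    for q in blobs(im,(b>195)&(b-r>3),roi): print(q[0],q[1])
for p in((333,205),(340,215),(360,225),(335,245),(350,245)): print(p,t[p[1],p[0]])
print(cast("top",[(248,254.6)],.044),cast("top",[(356.6,211.8)],.062),cast("top",[(339.8,200.2)],.096),cast("top",[(346,228.7)],.048))
E
```

```text
top dark
scene dark
[234 240  12   5  49] [238.5102 242.2041]
[268 247   9   9  41] [272.0244 251.    ]
top yellow
[341 227  10   5  22] [346.0455 229.3182]
top dark
[366 212   3   2   4] [367.   212.75]
bright bluish
[337 201  23  28 141] [348.5177 214.0567]
scene yellow
[337 208   7  10  55] [340.0364 212.6364]
scene dark
[334 203   2   6   9] [334.4444 205.6667]
bright bluish
[331 198   3   2   4] [332.  198.5]
[337 201   4   6  13] [338.5385 203.9231]
(333, 205) [151 154 155]
(340, 215) [160 155 155]
(360, 225) [139 135 137]
(335, 245) [172 175 177]
(350, 245) [162 156 159]
[[ 0.3884 -0.0744  0.044 ]] [[ 0.5045 -0.3617  0.062 ]] [[ 0.5289 -0.3133  0.096 ]] [[ 0.4607 -0.3351  0.048 ]]
```

```bash
python3 - <<'E'
from h import *
np.set_printoptions(precision=4,suppress=True)
t=cv2.imread("pics/top0.png"); s=cv2.imread("pics/scene0.png")
b,g,r=[cv2.GaussianBlur(t,(3,3),0)[:,:,i].astype(int) for i in range(3)]
m=((b-g>=3)|(r-b>45)).astype(np.uint8); m[:185]=0;m[265:]=0;m[:,:320]=0;m[:,390:]=0
m=cv2.morphologyEx(m,cv2.MORPH_OPEN,np.ones((3,3)));m=cv2.morphologyEx(m,cv2.MORPH_CLOSE,np.ones((7,7)))
c=max(cv2.findContours(m,0,1)[0],key=cv2.contourArea)[:,0].astype(float)
w=cast("top",c,.02)[:,:2].astype(np.float32)*1000
print(cv2.minAreaRect(w),len(c)); print(cv2.minAreaRect(c.astype(np.float32)))
# predicted projections into both views from hub/pin model
hub=np.array([.5045,-.3617]);ex=np.array([.893,-.451]);ey=np.array([.451,.893])
def P(x,y,z): return [*(hub+ex*(x-.045)+ey*y),z]
pts=[P(-.035,-.038,.02),P(.075,-.038,.02),P(.075,.038,.02),P(-.035,.038,.02),P(.045,0,.06),P(.045,.055,.096),P(0,0,.014),P(0,0,.048)]
for n in M: print(n,proj(n,pts))
v=np.vstack([cv2.resize(m[185:265,320:390]*255,None,fx=5,fy=5)])
z=cv2.resize(t[185:265,320:390],None,fx=5,fy=5,interpolation=cv2.INTER_CUBIC);z[:,:,2]=np.maximum(z[:,:,2],v//2)
for p in proj("top",pts): cv2.circle(z,tuple(int(q) for q in ((p+.5-[320,185])*5)),2,(0,255,0),-1)
y=cv2.resize(s[180:240,310:370],None,fx=6.6,fy=6.6,interpolation=cv2.INTER_CUBIC)
for p in proj("scene",pts): cv2.circle(y,tuple(int(q) for q in ((p+.5-[310,180])*6.6)),2,(0,255,0),-1)
y=cv2.copyMakeBorder(y,0,400-y.shape[0],0,0,0);cv2.imwrite("pics/c3.png",np.hstack([z,y]))
E
```

```text
((495.9488220214844, -335.0666198730469), (111.09349822998047, 122.39387512207031), 58.650978088378906) 146
((344.46136474609375, 217.43775939941406), (40.814090728759766, 43.76213836669922), 31.607500076293945)
top [[353.844  246.5089]
 [371.5279 210.9654]
 [346.5673 198.4004]
 [328.6946 233.6165]
 [356.4674 211.912 ]
 [339.5208 200.0595]
 [346.6375 228.9773]
 [348.3601 227.3846]]
scene [[356.1613 218.5335]
 [344.0919 201.0924]
 [323.1492 204.1541]
 [334.0048 221.9839]
 [337.38   197.1288]
 [322.072  190.0027]
 [341.2203 215.9041]
 [341.9053 207.2733]]
```

View pics/c3.png

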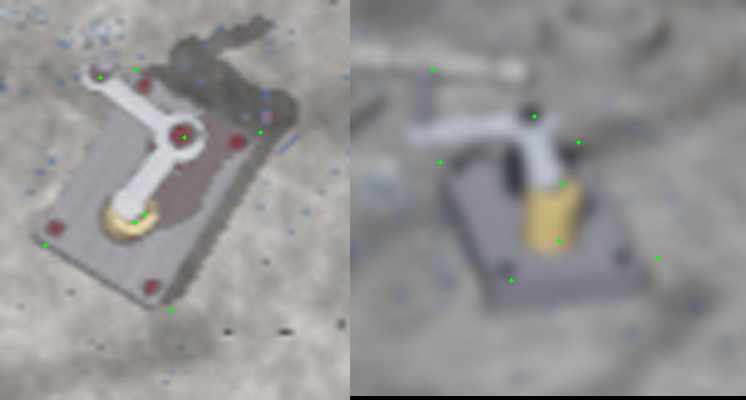

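The overlay shows the plate's four bolts clearly, at crop positions (55,228), (151,287), (236,142) and (144,85). My hub/pin model is rotated a few degrees off, so I'll re-base the frame on the bolts.

```bash
python3 - <<'E'
from h import *
np.set_printoptions(precision=4,suppress=True)
t=cv2.imread("pics/top0.png"); s=cv2.imread("pics/scene0.png")
# refine bolts: darkness-weighted centroid
g=t.min(2).astype(float); B=[]
for q in ((55,228),(151,287),(236,142),(144,85)):
    p=(np.array(q)+.5)/5-.5+[320,185]
    for _ in range(3):
        x,y=np.round(p).astype(int); Y,X=np.mgrid[y-2:y+3,x-2:x+3]; w=np.clip(125-g[Y,X],0,None); p=np.array([(w*X).sum(),(w*Y).sum()])/w.sum()
    B.append(p)
W=cast("top",B,.02)[:,:2]; print(np.array(B),W*1000)
print([np.linalg.norm(W[i]-W[(i+1)%4])*1000 for i in range(4)])
ex=(W[2]-W[1])+(W[3]-W[0]); ey=(W[0]-W[1])+(W[3]-W[2])
print(np.degrees(np.arctan2(ex[1],ex[0])),np.degrees(np.arctan2(ey[1],ey[0])))
a=np.arctan2(ex[1],ex[0])+np.arctan2(ey[1],ey[0])-np.pi/2;a/=2
ex=np.array([np.cos(a),np.sin(a)]);ey=np.array([-ex[1],ex[0]]);C=W.mean(0);seat=C-.02*ex
print("yaw",np.degrees(a),"seat",seat,"hub",seat+.045*ex,"pin",seat+.045*ex+.055*ey)
def P(x,y,z): return [*(seat+ex*x+ey*y),z]
pts=[P(-.035,-.038,.02),P(.075,-.038,.02),P(.075,.038,.02),P(-.035,.038,.02),P(.045,0,.06),P(.045,.055,.096),P(.045,.055,.06),P(0,0,.014),P(0,0,.048)]
for n in M: print(n,proj(n,pts))
A=[]
for n,im,(x0,y0,x1,y1),k in(("top",t,(320,185,390,265),5),("scene",s,(310,180,370,240),6)):
    z=cv2.resize(im[y0:y1,x0:x1],None,fx=k,fy=k,interpolation=cv2.INTER_CUBIC)
    for p in proj(n,pts): cv2.circle(z,tuple(int(q) for q in ((p+.5-[x0,y0])*k)),2,(0,255,0),-1)
    A.append(cv2.copyMakeBorder(z,0,400-z.shape[0],0,0,0))
cv2.imwrite("pics/c4.png",np.hstack(A))
E
```

```text
[[330.5424 230.1255]
 [349.7616 241.8968]
 [366.8519 212.802 ]
 [348.8191 200.8492]] [[ 459.8402 -296.7624]
 [ 428.3166 -348.6673]
 [ 508.898  -396.3029]
 [ 541.6369 -347.4065]]
[np.float64(60.72774330380033), np.float64(93.6083060356503), np.float64(58.84465941200512), np.float64(96.20564023038034)]
-31.184516590123202 57.48187005353411
yaw -31.85132326829455 seat [ 0.4677 -0.3367] hub [ 0.5059 -0.3605] pin [ 0.5349 -0.3138]
top [[350.4991 245.7357]
 [371.336  211.9762]
 [347.5508 197.3364]
 [326.5859 230.7429]
 [355.9992 211.3841]
 [339.9558 197.9368]
 [338.3119 200.4583]
 [344.914  227.7354]
 [346.592  226.1119]]
scene [[353.8469 219.3242]
 [344.584  201.4759]
 [323.0866 203.5141]
 [331.0092 221.6205]
 [336.817  197.0916]
 [321.102  189.2234]
 [320.679  198.5969]
 [339.4994 216.0053]
 [340.1609 207.3734]]
```

View pics/c4.png

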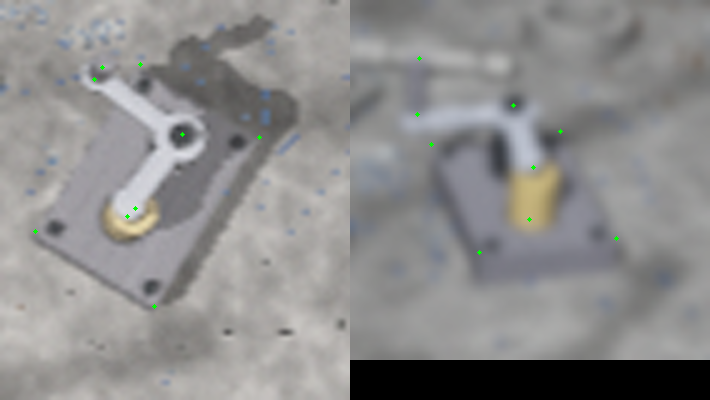

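The frame now fits both views. The plate corners, hub and bush agree in each, and the pin is within about 4 mm. Next come the tongs pose and the first move.

```bash
cat >>h.py <<'E'
def pose(): 
    o=status.get_obs(); return np.array(o["position"]),Ro.from_quat(o["ee_rot"])
def to(p,yaw,R0=None,p0=None):
    "world target, yaw = angle of tool y (deg) -> tool shift (mm), rotvec (deg)"
    a,R=pose(); R=R if R0 is None else R0; a=a if p0 is None else p0
    y=np.array([np.cos(np.radians(yaw)),np.sin(np.radians(yaw)),0]);z=np.array([0,0,-1.]);x=np.cross(y,z)
    T=Ro.from_matrix(np.c_[x,y,z]); return (R.inv()*T).as_rotvec(degrees=True),R.inv().apply(np.array(p)-a)*1000
E
python3 - <<'E'
from h import *
np.set_printoptions(precision=4,suppress=True)
f=lambda l:(np.array(l)+.5)/5.6-.5+[210,185]
a=cast("top",f([(105,145),(262,122),(162,352),(260,338)]),.035);print(a*1000)
hi,lo=(a[0]+a[1])/2,(a[2]+a[3])/2; d=hi-lo; print("len",np.linalg.norm(d),"grip",lo+d*45/105,"yaw",np.degrees(np.arctan2(d[1],d[0])))
b=cast("top",f([(143.5,253),(251,247)]),.047);print("pads",b,b.mean(0),np.linalg.norm(b[0]-b[1]))
p=cast("top",f([(213,390)]),.044)[0];print("pivot",p); q=b.mean(0)-p;print(np.linalg.norm(q),np.degrees(np.arctan2(q[1],q[0])))
pr=cast("scene",[(272.0,251.0)],.047);print("scene right-pad-ish/ pads",pr, cast("scene",[(272.,251.),(238.5,242.2)],.035))
print(to([.535,-.314,.16],-31.85)); print(to([.535,-.314,.08],-31.85))
E
```

```text
[[508.3546 -17.5571  35.    ]
 [520.6113 -93.7604  35.    ]
 [407.9419 -47.8773  35.    ]
 [415.2885 -94.8441  35.    ]]
len 0.10405925824887209 grip [ 0.4557 -0.0646  0.035 ] yaw 8.678749563022736
pads [[ 0.4542 -0.0388  0.047 ]
 [ 0.4578 -0.0903  0.047 ]] [ 0.456  -0.0645  0.047 ] 0.05157327597998008
pivot [ 0.3894 -0.0734  0.044 ]
0.06725985964558807 7.572796730854999
scene right-pad-ish/ pads [[ 0.4419 -0.0274  0.047 ]] [[ 0.4536 -0.0366  0.035 ]
 [ 0.5514  0.0114  0.035 ]]
(array([ -0.0722,  -0.0236, -43.7827]), array([ 440.3709, -187.6397,   84.7829]))
(array([ -0.0722,  -0.0236, -43.7827]), array([ 440.3778, -187.5364,  164.7829]))
```

play_rows(
  plan=[0,0,-10,0.055,-0.023,0,1,0,0,-20,0.11,-0.047,0.01,1,0,0,-30,0.165,-0.07,0.02,1,0,0,-40,0.22,-0.094,0.04,1,0,0,-43.8,0.275,-0.117,0.06,1,0,0,-43.8,0.33,-0.141,0.08,1,0,0,-43.8,0.385,-0.164,0.085,1,0,0,-43.8,0.44,-0.1875,0.085,1,0,0,-43.8,0.44,-0.1875,0.085,1,0,0,-43.8,0.44,-0.1875,0.085,1,0,0,-43.8,0.44,-0.1875,0.085,1],
  squeeze=25,
)

```text
clock: 1.48
position: [0.5337, -0.3161, 0.1602]
ee_rot: [0.874, 0.485, -0.0, 0.0]
ft_force: [-0.7, 0.8, -0.2]
grip_width: 1.002
grasp_force: 0.0
```

```bash
python3 - <<'E'
from h import *
np.set_printoptions(precision=4,suppress=True)
o=status.get_obs();print(o["clock"],o["position"],o["joint_pos"],o["joint_velocities"].round(3))
print(to([.535,-.314,.08],-31.85))
E
```

```text
1.475 [ 0.5337 -0.3161  0.1602] [ 0.7723  0.4098 -0.3983  1.5636  0.1673  1.2023 -0.2148] [ 0.002 -0.003 -0.002 -0.001 -0.     0.001 -0.001]
(array([-0.0162,  0.0487, -0.1159]), array([ 2.535 ,  0.0321, 80.1696]))
```

play_rows(
  plan=[0,0,0,0.002,0,0.03,1,0,0,0,0.002,0,0.06,0.8,0,0,0,0.002,0,0.08,0.6,0,0,0,0.002,0,0.08,0.4,0,0,0,0.002,0,0.08,0.1,0,0,0,0.002,0,0.08,0.05,0,0,0,0.002,0,0.08,0.05,0,0,0,0.002,0,0.08,0.05],
  squeeze=25,
)

```text
clock: 2.48
position: [0.5368, -0.3134, 0.0816]
ee_rot: [0.874, 0.486, 0.001, 0.001]
ft_force: [1.5, -0.6, 6.7]
grip_width: 0.13
grasp_force: 25.2
```

```bash
python3 - <<'E'
from h import *
np.set_printoptions(precision=4,suppress=True)
o=status.get_obs();print(o["clock"],o["grip_width"],o["grasp_force"],o["position"],o["ft_force"])
hub=np.array([.5059,-.3605]);ex=np.array([np.cos(np.radians(-31.85)),np.sin(np.radians(-31.85))]);ey=np.array([-ex[1],ex[0]])
p,R=pose(); d=p[:2]-hub; print("pin rel: ex",d@ex*1000,"ey",d@ey*1000)
for k in range(1,11):
    a=np.radians(9*k); q=hub+.055*(np.cos(a)*ey+np.sin(a)*ex); r,s=to([*q,.08],-31.85-9*k); print(k,r.round(1),s.round(1))
E
```

```text
2.475 0.12977327616652734 25.209117829799652 [ 0.5368 -0.3134  0.0816] [ 1.4948 -0.5658  6.7376]
pin rel: ex 1.3568570448136001 ey 56.29850021256532
1 [ 0.1 -0.   9. ] [-2.   7.2  1.6]
2 [ 0.1 -0.  18. ] [-4.  15.6  1.6]
3 [ 0.1 -0.  27. ] [-7.3 23.6  1.6]
4 [ 0.1 -0.  36. ] [-11.8  31.    1.7]
5 [ 0.1 -0.1 45. ] [-17.4  37.5   1.7]
6 [ 0.1 -0.1 54. ] [-24.   43.1   1.7]
7 [ 0.1 -0.1 63. ] [-31.3  47.6   1.7]
8 [ 0.1 -0.1 72. ] [-39.3  50.9   1.7]
9 [ 0.1 -0.1 81. ] [-47.7  52.9   1.7]
10 [ 0.1 -0.1 90. ] [-56.3  53.6   1.7]
```

play_rows(
  plan=[0,0,0,0,0,-0.003,0.05,0,0,9,-0.001,0.008,-0.003,0.05,0,0,18,-0.004,0.016,-0.003,0.05,0,0,27,-0.007,0.024,-0.003,0.05,0,0,36,-0.012,0.031,-0.003,0.05,0,0,45,-0.0175,0.0375,-0.003,0.05,0,0,54,-0.024,0.043,-0.003,0.05,0,0,63,-0.031,0.0475,-0.003,0.05,0,0,72,-0.039,0.051,-0.003,0.05,0,0,81,-0.0475,0.053,-0.003,0.05,0,0,88,-0.0545,0.0535,-0.003,0.05,0,0,88,-0.0545,0.0535,-0.003,0.05,0,0,88,-0.0545,0.0535,-0.003,0.05,0,0,88,-0.0545,0.0535,-0.003,0.05],
  squeeze=25,
)

```text
clock: 4.22
position: [0.5535, -0.3881, 0.0824]
ee_rot: [0.966, -0.257, 0.001, 0.0]
ft_force: [11.3, -7.1, -13.5]
grip_width: 0.129
grasp_force: 24.8
```

```bash
python3 - <<'E'
from h import *
np.set_printoptions(precision=4,suppress=True)
o=status.get_obs();print(o["clock"],o["grip_width"],o["grasp_force"],o["position"],o["ft_force"],o["joint_pos"])
hub=np.array([.5059,-.3605]);ex=np.array([np.cos(np.radians(-31.85)),np.sin(np.radians(-31.85))]);ey=np.array([-ex[1],ex[0]])
p,R=pose(); d=p[:2]-hub; print("pin rel: ex",d@ex*1000,"ey",d@ey*1000, R.as_matrix())
E
```

```text
4.225 0.12946326735653807 24.79308307170868 [ 0.5535 -0.3881  0.0824] [ 11.2908  -7.073  -13.5394] [ 0.5937  0.5638 -0.0687  1.4855  0.0415  1.0914 -1.5749]
pin rel: ex 54.98665138381264 ey 1.6549559620046526 [[ 0.8675 -0.4974  0.002 ]
 [-0.4974 -0.8675 -0.0013]
 [ 0.0024  0.0001 -1.    ]]
```

play_rows(
  plan=[0,0,1,0,0.002,0,0.05,0,0,1,0,0.002,0,0.05,0,0,1,0,0.002,0,0.4,0,0,1,0,0.002,0,0.5,0,0,1,0,0.002,-0.03,0.6,0,0,1,0,0.002,-0.08,0.8,0,0,1,0,0.002,-0.13,1,0,0,1,0,0.002,-0.13,1],
  squeeze=25,
)

```text
clock: 5.22
position: [0.5531, -0.3903, 0.2188]
ee_rot: [0.964, -0.266, 0.004, 0.001]
ft_force: [-0.3, -0.5, -0.2]
grip_width: 0.998
grasp_force: 0.0
```

```bash
python3 - <<'E'
from h import *
np.set_printoptions(precision=4,suppress=True)
o=status.get_obs();print(o["clock"],o["position"],o["joint_pos"])
# toward tongs: tool y angle 8.3-90=-81.7
print(to([.456,-.0645,.20],-81.7)); print(to([.456,-.0645,.030],-81.7))
E
```

```text
5.225 [ 0.5531 -0.3903  0.2188] [ 0.5911  0.4544 -0.0624  1.3495  0.0285  1.3306 -1.5806]
(array([  0.171 ,  -0.4344, -39.1432]), array([-250.5668, -229.8905,   16.7066]))
(array([  0.171 ,  -0.4344, -39.1432]), array([-251.9244, -229.936 ,  186.7012]))
```

play_rows(
  plan=[0,0,-8,-0.042,-0.038,0,1,0,0,-16,-0.084,-0.076,0,1,0,0,-24,-0.126,-0.115,0.01,1,0,-0.4,-32,-0.168,-0.153,0.01,1,0,-0.4,-39.1,-0.21,-0.192,0.017,1,0,-0.4,-39.1,-0.2505,-0.23,0.017,1,0,-0.4,-39.1,-0.2505,-0.23,0.017,1,0,-0.4,-39.1,-0.2505,-0.23,0.017,1],
)

```text
clock: 6.22
position: [0.4541, -0.0637, 0.1961]
ee_rot: [0.997, 0.072, -0.004, -0.001]
ft_force: [-0.2, -0.4, 0.1]
grip_width: 1.002
grasp_force: 0.0
```

```bash
python3 - <<'E'
from h import *
np.set_printoptions(precision=4,suppress=True)
o=status.get_obs();print(o["clock"],o["position"],o["joint_pos"]); print(to([.456,-.0645,.030],-81.7))
t=viewer.camera("top")[:,:,::-1]; s=viewer.camera("scene")[:,:,::-1]; cv2.imwrite("pics/t1.png",t); cv2.imwrite("pics/s1.png",s)
z=lambda a:cv2.resize(a,(390,390),interpolation=cv2.INTER_CUBIC)
cv2.imwrite("pics/c5.png",np.hstack([z(t[185:263,315:393]),z(s[180:240,310:370])]))
for n,im,roi in(("top",t,(320,185,390,265)),("scene",s,(320,190,365,235))):
    b,g,r=[im[:,:,i].astype(int) for i in range(3)]
    for q in blobs(im,(r-b>40),roi): print(n,q[0],q[1])
E
```

```text
6.225 [ 0.4541 -0.0637  0.1961] [ 0.3883  0.0255 -0.3504  1.9258  0.0088  1.199  -1.3919]
(array([-0.1056,  0.3964, -0.0366]), array([  2.9418,   1.3256, 166.0422]))
top [341 223  11   9  60] [345.8167 227.1667]
scene [337 206   8  12  76] [339.9868 211.5921]
```

View pics/c5.png

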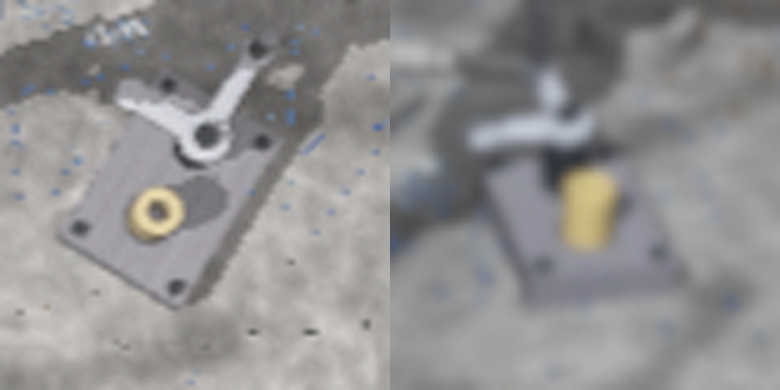

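The keeper is open: finger along +y, lever along +x. The bush stands free, with its ring centre at top pixel (346.0,226.9). Now I'll descend on the tongs.

play_rows(
  plan=[0,0.4,0,0.003,0.001,0.05,1,0,0.4,0,0.003,0.001,0.1,1,0,0.4,0,0.003,0.001,0.135,1,0,0.4,0,0.003,0.001,0.155,1,0,0.4,0,0.003,0.001,0.165,1,0,0.4,0,0.003,0.001,0.165,0.8,0,0.4,0,0.003,0.001,0.165,0.65,0,0.4,0,0.003,0.001,0.165,0.58,0,0.4,0,0.003,0.001,0.165,0.58,0,0.4,0,0.003,0.001,0.165,0.58,0,0.4,0,0.003,0.001,0.165,0.58],
  squeeze=30,
)

```text
clock: 7.7
position: [0.4576, -0.0639, 0.0327]
ee_rot: [0.997, 0.072, 0.002, -0.001]
ft_force: [-0.0, 0.1, 6.3]
grip_width: 0.583
grasp_force: 6.0
```

```bash
python3 - <<'E'
from h import *
np.set_printoptions(precision=4,suppress=True)
o=status.get_obs();print(o["clock"],o["position"],o["grip_width"],o["grasp_force"],o["ft_force"],o["joint_pos"])
print(cast("top",[(346.0,226.9)],.048),cast("scene",[(340.0,211.6)],.034))
E
```

```text
7.7 [ 0.4576 -0.0639  0.0327] 0.5827725161236588 6.032096041599289 [-0.0065  0.0879  6.2639] [ 0.3601  0.2469 -0.345   2.0784  0.1098  0.8304 -1.4759]
[[ 0.4655 -0.3351  0.048 ]] [[ 0.4648 -0.3342  0.034 ]]
```

play_rows(
  plan=[0,0,0,0,0,-0.01,0.58,0,0,0,0,0,-0.035,0.58,0,0,0,0,0,-0.07,0.58,0,0,0,0,0,-0.11,0.58,0,0,0,0,0,-0.14,0.58,0,0,0,0,0,-0.14,0.58],
)

```text
clock: 8.45
position: [0.4577, -0.0641, 0.1742]
ee_rot: [0.997, 0.072, 0.003, -0.0]
ft_force: [0.1, -0.2, -1.6]
grip_width: 0.582
grasp_force: 4.3
```

```bash
python3 - <<'E'
from h import *
np.set_printoptions(precision=4,suppress=True)
o=status.get_obs();print(o["clock"],o["position"],o["grip_width"],o["grasp_force"],o["ft_force"])
t=viewer.camera("top")[:,:,::-1]; s=viewer.camera("scene")[:,:,::-1]; cv2.imwrite("pics/t2.png",t); cv2.imwrite("pics/s2.png",s)
z=lambda a:cv2.resize(a,(400,400),interpolation=cv2.INTER_CUBIC)
cv2.imwrite("pics/c6.png",np.hstack([z(t[150:270,190:310]),z(s[150:270,200:320])]))
print(to([.382,-.2832,.17],-121.85),to([.382,-.2832,.031],-121.85))
E
```

```text
8.45 [ 0.4577 -0.0641  0.1742] 0.5821440438216255 4.284849071118515 [ 0.0989 -0.2481 -1.5521]
(array([-0.1202,  0.0031, 40.1196]), array([-104.8423,  206.2734,    0.7713])) (array([-0.1202,  0.0031, 40.1196]), array([-104.9333,  206.5444,  139.771 ]))
```

View pics/c6.png

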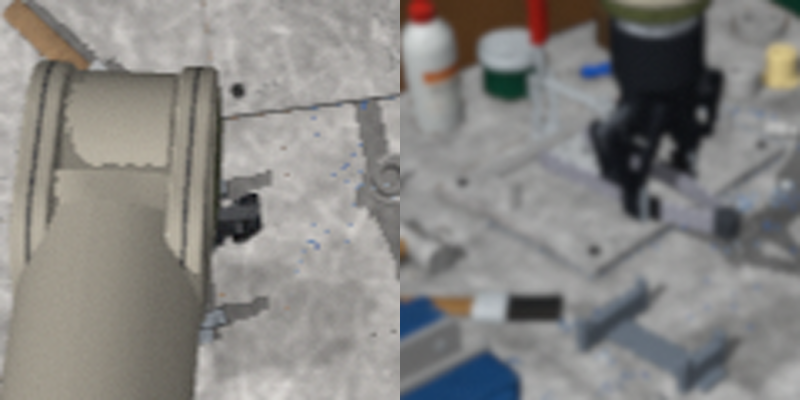

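The scene view shows the tongs lifted level, with the rest empty and the brush undisturbed. Next I'll carry them over the bush.

play_rows(
  plan=[0,0,6,-0.015,0.03,0,0.58,0,0,13,-0.034,0.067,0,0.58,0,0,20,-0.053,0.104,0,0.58,0,0,27,-0.072,0.141,0,0.58,0,0,34,-0.09,0.178,0,0.58,0,0,40,-0.105,0.2065,0,0.58,0,0,40.1,-0.105,0.2065,0,0.58,0,0,40.1,-0.105,0.2065,0,0.58],
)

```text
clock: 9.55
position: [0.3823, -0.2827, 0.1702]
ee_rot: [0.962, -0.274, -0.001, -0.001]
ft_force: [-0.3, -0.0, -1.2]
grip_width: 0.579
grasp_force: 4.3
```

```bash
python3 - <<'E'
from h import *
np.set_printoptions(precision=4,suppress=True)
o=status.get_obs();print(o["clock"],o["position"],o["grip_width"],o["grasp_force"],o["ft_force"],o["joint_pos"])
print(to([.382,-.2832,.06],-121.85),to([.382,-.2832,.031],-121.85))
t=viewer.camera("top")[:,:,::-1]; s=viewer.camera("scene")[:,:,::-1]; cv2.imwrite("pics/t3.png",t); cv2.imwrite("pics/s3.png",s)
z=lambda a:cv2.resize(a,(400,400),interpolation=cv2.INTER_CUBIC)
cv2.imwrite("pics/c7.png",np.hstack([z(t[180:280,300:400]),z(s[150:250,280:380])]))
E
```

```text
9.55 [ 0.3823 -0.2827  0.1702] 0.5788297486931682 4.284770315716742 [-0.3011 -0.0054 -1.1763] [ 0.642   0.0708 -0.1033  1.9346  0.0052  1.1386 -1.5887]
(array([-0.144 ,  0.1204,  0.0751]), array([  0.2638,   0.8329, 110.2279])) (array([-0.144 ,  0.1204,  0.0751]), array([  0.3246,   0.9058, 139.2277]))
```

View pics/c7.png

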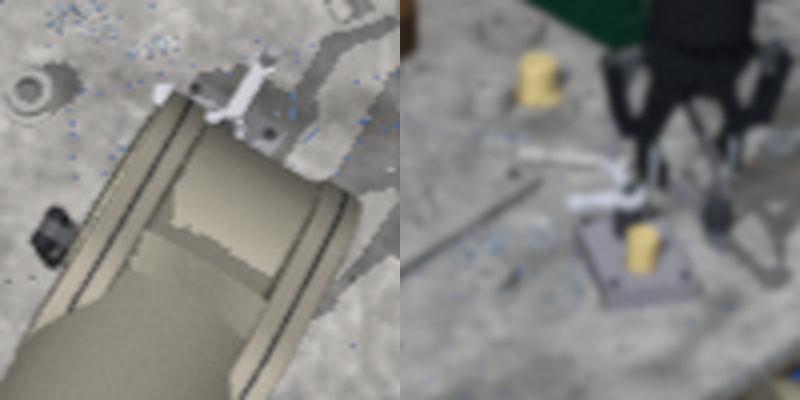

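The top view is blocked by the arm. The scene view shows the bush free and the tongs level above it. Now the descent.

play_rows(
  plan=[0,0,0,0,0.001,0.04,0.58,0,0,0,0,0.001,0.075,0.58,0,0,0,0,0.001,0.095,0.58,0,0,0,0,0.001,0.11,0.58,0,0,0,0,0.001,0.12,0.58,0,0,0,0,0.001,0.13,0.58,0,0,0,0,0.001,0.136,0.58,0,0,0,0,0.001,0.136,0.58],
)

```text
clock: 10.65
position: [0.3816, -0.2839, 0.0346]
ee_rot: [0.962, -0.274, -0.0, -0.001]
ft_force: [0.3, -0.5, -1.3]
grip_width: 0.579
grasp_force: 4.3
```

```bash
python3 - <<'E'
from h import *
np.set_printoptions(precision=4,suppress=True)
o=status.get_obs();print(o["clock"],o["position"],o["grip_width"],o["grasp_force"],o["ft_force"],o["torque"])
s=viewer.camera("scene")[:,:,::-1]; cv2.imwrite("pics/s4.png",s)
cv2.imwrite("pics/c8.png",cv2.resize(s[165:245,290:390],None,fx=6,fy=6,interpolation=cv2.INTER_CUBIC))
E
```

```text
10.65 [ 0.3816 -0.2839  0.0346] 0.5794444070033454 4.284756808192469 [ 0.2956 -0.5082 -1.3014] [-0.0269  0.0207 -0.0134]
```

View pics/c8.png

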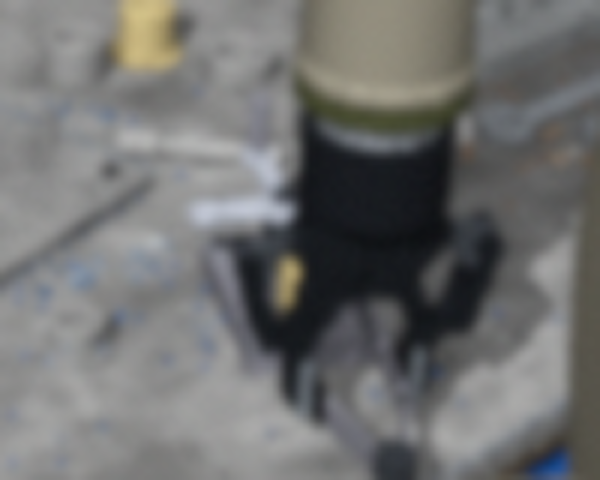

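No contact on the way down: the force is only the tongs' weight, and the left jaw is seen beside the bush. Squeezing now.

play_rows(
  plan=[0,0,0,0,0,0,0.53,0,0,0,0,0,0,0.5,0,0,0,0,0,0,0.47,0,0,0,0,0,0,0.44,0,0,0,0,0,0,0.41,0,0,0,0,0,0,0.36,0,0,0,0,0,0,0.36],
  squeeze=55,
)

```text
clock: 11.58
position: [0.3817, -0.284, 0.0348]
ee_rot: [0.962, -0.274, -0.0, -0.001]
ft_force: [0.1, -0.3, -0.5]
grip_width: 0.434
grasp_force: 55.3
```

```bash
python3 - <<'E'
from h import *
np.set_printoptions(precision=4,suppress=True)
o=status.get_obs();p,R=pose();print(o["clock"],p,o["grip_width"],o["grasp_force"],"F in tool",R.inv().apply(o["ft_force"]),R.inv().apply(o["torque"]))
E
```

```text
11.575 [ 0.3817 -0.284   0.0348] 0.4343703861032477 55.25133669376373 F in tool [0.2988 0.1989 0.5269] [-0.0083  0.0478  0.056 ]
```

The width is about 38 mm, corrected for the 1 mm offset seen on the pin, and force is built up. That matches a gripped bush, so I'll lift.

play_rows(
  plan=[0,0,0,0,0,-0.005,0.36,0,0,0,0,0,-0.012,0.36,0,0,0,0,0,-0.025,0.36,0,0,0,0,0,-0.045,0.36,0,0,0,0,0,-0.07,0.36,0,0,0,0,0,-0.1,0.36,0,0,0,0,0,-0.125,0.36,0,0,0,0,0,-0.14,0.36,0,0,0,0,0,-0.15,0.36,0,0,0,0,0,-0.15,0.36,0,0,0,0,0,-0.15,0.36,0,0,0,0,0,-0.15,0.36],
)

```text
clock: 13.08
position: [0.3813, -0.2841, 0.184]
ee_rot: [0.962, -0.274, -0.001, -0.001]
ft_force: [-0.0, -0.0, -2.2]
grip_width: 0.436
grasp_force: 55.3
```

```bash
python3 - <<'E'
from h import *
np.set_printoptions(precision=4,suppress=True)
o=status.get_obs();print(o["clock"],o["position"],o["grip_width"],o["grasp_force"],o["ft_force"],abs(o["joint_velocities"]).max())
s=viewer.camera("scene")[:,:,::-1]; cv2.imwrite("pics/s5.png",s)
b,g,r=[s[:,:,i].astype(int) for i in range(3)]
for q in blobs(s,(r-b>40),(300,150,370,240)): print(q[0],q[1])
# where should the bush be if held, and where if still in the seat
print(proj("scene",[[.466,-.335,.031],[.466,-.335,.181]]))
E
```

```text
13.075 [ 0.3813 -0.2841  0.184 ] 0.4363600133084033 55.300408601760864 [-0.0102 -0.0083 -2.1722] 0.004034062736299331
[309 163  11  13 114] [313.9561 169.5877]
[340 167   4   6  19] [341.6842 169.    ]
[[339.8446 212.1259]
 [342.9422 171.5723]]
```

The bush is held: yellow at (341.7,169) matches the predicted held position, the seat is empty, and the load rose by about 0.9 N. Handing in.

```bash
python3 -c "
from workcell import manip
print(manip.hand_in())"
```

```text
the job is handed in; nothing more can be done
None
```

The job is handed in with the keeper turned to open and the bush lifted out and held still in the tongs, its centre about 18 cm above the bench; the hand-in returned no verdict.

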